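Close-pack hexagonal tube blocks against the packing stop

TASK

Slide the three hexagonal metal tube blocks over the worktop into the L-shaped packing stop so that they lie close-packed with their flat faces touching: two side by side along the long wall, the outermost of them flat against the short wall in the corner, and the third nested in the notch in front of those two. Push them, do not lift or tip them, and leave the jar, the rubber stopper and the petri dish standing where they are.

Things in the scene. Friction and masses are not known exactly. Their poses are not given: they have to be found in the camera images.
- block_a: hexagonal aluminium block, seven dark tube wells in its top, 72 mm across flats (83.1 across corners, sides 41.6), 30 mm high, about 0.35 kg, one of three alike; loose on the worktop, slides on it, too wide to grip. Origin: centre of its underside, on the worktop (z = 0). z up, x towards a corner, y towards the middle of a flat face (it looks the same every 60 degrees)
- block_b: as block_a; the three are interchangeable
- block_c: as block_a; the three are interchangeable
- stop: L-shaped aluminium packing stop fixed to the worktop, no floor: two walls 24 mm high, 10 thick. Origin: their inner corner at worktop level. Long wall: inner face x = 0, from y = 0 to -150 mm (a 5 mm foot behind it reaches x = 21); short wall: inner face y = 0, x = 0 to -95 mm; blocks go at negative x and y. Packed blocks have y parallel to the stop's y, or turned by a multiple of 60 degrees
- seat_corner (a point): where the centre of the underside of the block in the corner comes to lie, 41.6 mm from the long wall and 36 mm from the short one; axes as the stop's
- seat_side (a point): the same for its neighbour along the long wall, 41.6 mm from the long wall and 108 mm from the short one
- seat_front (a point): the same for the third block, nested between the other two, 103.9 mm from the long wall and 72 mm from the short one
- jar: sample jar with blue screw lid, 59 mm in diameter, 65 mm high, loose, stands among the blocks; origin: centre of its underside; must stay
- stopper: dark grey rubber stopper, 33 mm in diameter, 27 mm high, loose, stands among the blocks; origin: centre of its underside; must stay
- dish: petri dish with lid, 61 mm in diameter, 15 mm high, loose, near the right back of the worktop; origin: centre of its underside; must stay

How it is judged (in metres and radians):
At the end, for the whole second after the job is handed in: the three blocks lie flat and still on the worktop, each within 6 mm of its seat in the stop (which block takes which seat is free), every two of them with gaps under 3 mm (centres less than 75 mm apart) and their faces parallel to the stop within 4 degrees (modulo 60) (horizontal distance between block_a and block_b below 0.075 m and horizontal distance between each of block_b, block_a and block_c below 0.075 m and (horizontal distance between block_a and seat_corner below 0.006 m or horizontal distance between block_a and seat_side below 0.006 m or horizontal distance between block_a and seat_front below 0.006 m) and (angle between the y axis of block_a and the y axis of stop, either way round below 0.07 rad or angle between the y axis of block_a and the y axis of stop, either way round between 0.9772 and 1.1172 rad) and angle between each of block_a, block_b, block_c's own z axis and vertical below 0.05 rad and height (world z) of each of block_a, block_b, block_c below 0.004 m and linear speed of each of block_a, block_b, block_c below 0.01 m/s and (horizontal distance between block_b and seat_corner below 0.006 m or horizontal distance between block_b and seat_side below 0.006 m or horizontal distance between block_b and seat_front below 0.006 m) and (angle between the y axis of block_b and the y axis of stop, either way round below 0.07 rad or angle between the y axis of block_b and the y axis of stop, either way round between 0.9772 and 1.1172 rad) and (horizontal distance between block_c and seat_corner below 0.006 m or horizontal distance between block_c and seat_side below 0.006 m or horizontal distance between block_c and seat_front below 0.006 m) and (angle between the y axis of block_c and the y axis of stop, either way round below 0.07 rad or angle between the y axis of block_c and the y axis of stop, either way round between 0.9772 and 1.1172 rad)); the robot touches nothing.
It fails at once if a block is lifted or tipped (height (world z) of any of block_a, block_b, block_c above 0.01 m or angle between any of block_a, block_b, block_c's own z axis and vertical above 0.25 rad).
It fails at once if the jar is pushed more than 15 mm from its place or tipped (distance of jar from where it was at the start of the episode above 0.015 m or angle between jar's own z axis and vertical above 0.4 rad).
It fails at once if the rubber stopper is pushed more than 15 mm from its place or tipped (distance of stopper from where it was at the start of the episode above 0.015 m or angle between stopper's own z axis and vertical above 0.4 rad).
It fails at once if the petri dish is pushed more than 15 mm from its place or tipped (distance of dish from where it was at the start of the episode above 0.015 m or angle between dish's own z axis and vertical above 0.4 rad).
It also fails if it takes over 61 s, if anything falls off the work surface, if the arm or the gripper's body presses on something with over 40 N, if the wrist force passes 120 N, or if a joint passes its speed limit or range.

ROBOT

A 6-joint arm with a two-finger parallel gripper is mounted at the origin on a cart in front of the work surface, level with it; the furniture and walls round the work are solid. World frame = base frame: x ahead of the robot, y to its left, z up, the work surface at z = 0. Lengths are in mm, angles in rad, forces in N, time in s.
With the tool pointing down it reaches from about 275 to 750 mm from the base axis. Payload 10.2 kg.
Tool frame: the origin (TCP) lies at the very end of the fingers, on their centre line; the grasp point (between the pads) lies 19 mm behind it; z points along the fingers, y is the line along which they close (so a half turn about z gives the same grasp; the last joint's range is limited). The gripper opens to 85 mm and grips with 20 to 120 N. Pads are 22 mm wide; open, the fingers measure 114 mm over their backs; the gripper's body (76 mm by 85 mm) begins 54 mm behind the grasp point. The pads swing forward as they close: fully open they stand 13 mm farther back than shut.
Start: joints at [1.121, 0.313, 1.498, -0, 1.331, -0.223], TCP at [118.064, 511.558, 231.294] pointing down, gripper open.
Joint ranges: [-2.94, 2.94], [-0.97, 2.17], [0.19, 2.56], [-1.23, 4.37], [0.02, 3.11], [-2.88, 2.88]. Speed limits (rad/s): [2.39, 2.39, 3.01, 3.14, 3.14, 3.14].

INTERFACE

Orientations are given as a unit quaternion [w, x, y, z].
In Python, from rig import ctrl gives the robot as it stands.
- The arm moves only by the tool step_arm, never from a script. Its argument "increments" is a list of rows, each a list of 3 entries, a list of its own where there are three numbers: the shift along the tool's x, y, z in cm, then the turn, a rotation vector about the tool's x, y, z in degrees, then the opening in per cent of the stroke, from 0 (shut) to 100 (fully open). A call has 1 to 8 rows; each row is the pose to reach, as a shift and turn from the pose commanded when the call began, along the tool's axes at that moment; what a row does not reach only later rows make up. A row lasts 1/8 s, in which the tool goes at most 62.5 mm and 10.7 degrees, less where a joint would pass 70% of its speed; a pose out of reach is approached as far as the arm can. A call with a gripper value outside its range is refused whole. The fingers move at their own pace and stop on an object; "squeeze" is the grip in N (left out, the last holds). Time passes only in rows, so rows that repeat a pose let the fingers close. It gives the time, the measured TCP pose, the force, the opening and the grip force at its end, in the units of the state.
- ctrl.sense(): the state, without advancing time (a new reading comes with each control period).
- ctrl.capture(name): name is "scene" or "top" or "wrist"; returns a dict with "img" (420x560x3 uint8, red, green, blue), "fx", "fy", "cx", "cy" (pixels), "extrinsics" (4x4, takes a point from camera to world coordinates). Camera axes: x right, y down, z forward; pixel columns grow to the right and rows downward; lengths in mm; the calibration is good to about 2 mm. A picture is of the moment at which its call begins. There is no depth.
- ctrl.finish_job(): hands the job in; it is judged then, once.
The state is a dict: "time_s": time; "joints": joint angles; "dq": joint speeds; "tau": joint torques, N m; "eef_pos": TCP position; "ee_rot": TCP orientation; "force": force on the tool from outside, world axes, zero at the start; "wrist_torque": the same for the moment, N m; "grip_width": opening from 0.0 (shut) to 1.0 (fully open); "grip_force": force on a finger pad.
Only numpy, scipy, OpenCV 4.12 (cv2) and the standard library are available. Lean on these libraries where they do the work, as an engineer would, in place of code of your own. Each camera call takes 0.05 s, during which the arm holds its last target. There are 200 camera calls.

## Working session

There is one attempt and no reset: what is moved stays moved. The work goes in short steps, Python scripts to look and compute and a tool call to move; the robot and the scene stay as the last step left them, time stands still between calls to the robot, and variables do not carry over. Pictures are saved under pics/ and viewed, at most 10 in all, crops included, and the job is handed in when it is done.

Besides the shell and the picture viewer there is one more tool, called after "Call:" in YAML: its name, and indented under it one key for each argument. step_arm: Moves the arm, as the interface text tells. Its arguments: {"type":"object","properties":{"increments":{"type":"array"},"squeeze":{"type":"number"}},"required":["increments"]}

```bash
mkdir -p pics; ls; python3 - <<'E'
from rig import ctrl
import cv2, numpy as np
s=ctrl.sense(); print(s)
for n in("top","scene"):
    c=ctrl.capture(n); cv2.imwrite(f"pics/{n}0.png",c["img"][:,:,::-1]); print(n,c["fx"],c["cx"],c["cy"],np.round(c["extrinsics"],3).tolist())
E
```

```text
pics
{'time_s': 0.0, 'joints': array([ 1.12061069e+00,  3.13434945e-01,  1.49844465e+00,  7.39664829e-06,
        1.33100563e+00, -2.23432802e-01]), 'dq': array([-8.90099857e-04, -1.20954576e-03, -6.24180753e-07,  1.53885410e-04,
       -1.39397698e-03, -1.66429532e-03]), 'tau': array([-3.21025636e-04, -4.12264252e+01, -2.59747714e+01, -1.81271807e-04,
        4.10185719e-03, -1.44993589e-05]), 'eef_pos': array([117.93791973, 511.31339621, 230.73993414]), 'ee_rot': array([-2.16972514e-04,  1.13134529e-01,  9.93579469e-01, -6.08785422e-04]), 'force': array([ 0.17930319, -0.28684044, -0.09950253]), 'wrist_torque': array([ 0.03363602, -0.00819069,  0.00117987]), 'grip_force': 0.0, 'grip_width': 0.9980424195559161}
top 379.9831449067796 284.2776974331752 207.4348614407213 [[0.01, -0.992, 0.13, 443.498], [-1.0, -0.008, 0.015, -167.677], [-0.013, -0.13, -0.991, 887.494], [0.0, 0.0, 0.0, 1.0]]
scene 438.2361148484141 280.7376641962138 207.34370797246862 [[0.518, -0.447, 0.729, -77.783], [-0.855, -0.284, 0.434, -540.204], [0.013, -0.848, -0.529, 483.988], [0.0, 0.0, 0.0, 1.0]]
```

View pics/top0.png

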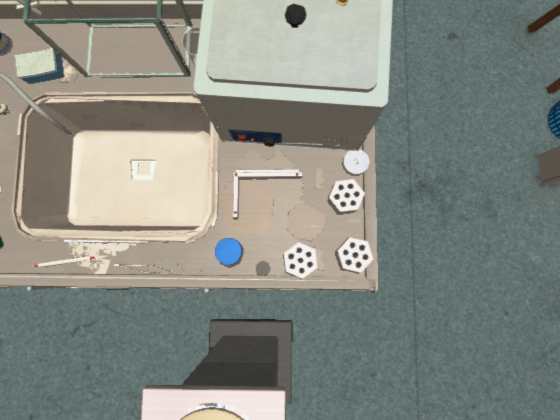

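```bash
python3 - <<'E'
import cv2
i=cv2.imread("pics/top0.png")[140:288,215:395]
cv2.imwrite("pics/crop0.png",cv2.resize(i,None,fx=4,fy=4,interpolation=cv2.INTER_CUBIC))
E
```

```text
(no output)
```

View pics/crop0.png

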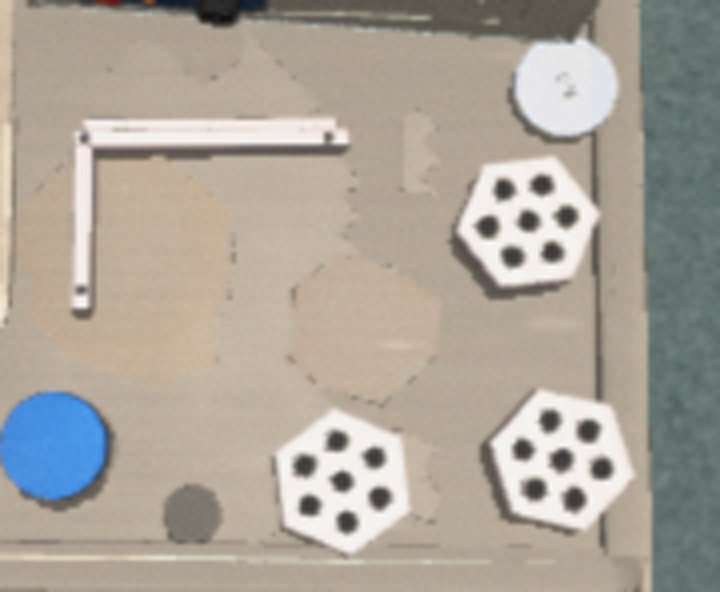

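View pics/scene0.png

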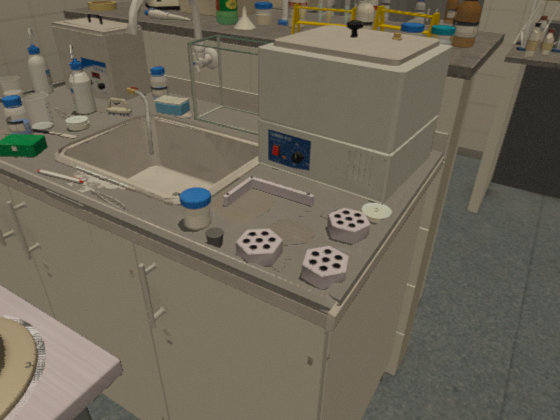

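```bash
cat > h.py <<'E'
import cv2, numpy as np
from rig import ctrl
def back(c,uv,z):
    uv=np.atleast_2d(uv).astype(float); E=c["extrinsics"]
    d=np.c_[(uv[:,0]-c["cx"])/c["fx"],(uv[:,1]-c["cy"])/c["fy"],np.ones(len(uv))]@E[:3,:3].T
    o=E[:3,3]; return (o+d*((z-o[2])/d[:,2])[:,None])[:,:2]
def blocks(c,roi=(215,140,395,288)):
    """[(x,y,corner angle deg mod 60, number of wells, rms)] from the dark wells in light tops"""
    x0,y0,x1,y1=roi; k=6
    g=cv2.cvtColor(c["img"],cv2.COLOR_RGB2GRAY)[y0:y1,x0:x1]
    g=cv2.resize(g,None,fx=k,fy=k,interpolation=cv2.INTER_CUBIC)
    out=[]; cs,hi=cv2.findContours(((g>195)*255).astype(np.uint8),cv2.RETR_CCOMP,cv2.CHAIN_APPROX_NONE)
    W=[]
    for q,h in zip(cs,hi[0]):
        if h[3]<0: continue
        m=cv2.moments(q)
        if 4*k*k<m["m00"]<40*k*k: W.append([(m["m10"]/m["m00"]+.5)/k-.5+x0,(m["m01"]/m["m00"]+.5)/k-.5+y0])
    W=back(c,W,30.) if W else np.zeros((0,2))
    for p in W:
        d=W-p; r=np.hypot(*d.T); n=(r>15)&(r<33)
        if n.sum()>=5:
            a=np.arctan2(d[n,1],d[n,0]); t=np.angle(np.exp(6j*a).mean())/6
            r0=r[n].mean(); kk=np.round((a-t)/(np.pi/3))
            L=r0*np.c_[np.cos(t+kk*np.pi/3),np.sin(t+kk*np.pi/3)]
            # ring must go all round
            if np.hypot(*d[n].sum(0))>1.3*r0: continue
            ctr=np.vstack([W[n]-L,[p]]).mean(0)
            out.append((*np.round(ctr,1),round(np.degrees(t)%60,1),int(n.sum()),round(r0,1)))
    return out
E
python3 - <<'E'
from h import *
c=ctrl.capture("top"); 
for b in blocks(c): print(b)
P=lambda l:np.array(l)/4+[215,140]-.375
f=lambda l,z:np.round(back(c,P(l),z),1).tolist()
print("stop long inner edge",f([(95,150),(345,147)],24),"foot/outer",f([(85,120),(335,118)],24))
print("short inner",f([(93,160),(89,308)],24),"outer",f([(76,160),(72,308)],24))
print("jar",f((54,446),65),"stopper",f((192,515),27),"dish",f((565,88),15))
print("oven",f([(15,5),(560,38)],0),"front edge lip",f([(300,545),(600,400)],0))
# sub-pixel edges of the stop, light threshold
g=cv2.cvtColor(c["img"],cv2.COLOR_RGB2GRAY).astype(int)
print(g[165:182,260]); print(g[165:182,285]); print(g[190,228:245]);print(g[205,228:245])
E
```

```text
(np.float64(437.5), np.float64(-191.6), np.float64(7.3), 6, np.float64(22.6))
(np.float64(450.9), np.float64(-314.2), np.float64(16.9), 6, np.float64(22.5))
(np.float64(585.8), np.float64(-296.7), np.float64(37.6), 6, np.float64(22.5))
stop long inner edge [[626.3, -47.8], [629.2, -192.7]] foot/outer [[644.1, -41.5], [646.3, -186.8]]
short inner [[620.4, -46.8], [534.2, -46.8]] outer [[620.3, -36.9], [534.1, -37.0]]
jar [[455.0, -35.6]] stopper [[417.9, -108.0]] dish [[667.4, -321.8]]
oven [[720.3, 6.3], [701.9, -321.9]] front edge lip [[400.7, -168.6], [485.6, -342.1]]
[170 171 172 169 179 234 235 226 239 242 234 163  96  87 113 172 178]
[176 173 176 180 201 233 236 236 237 237 233 130  89 106 172 180 181]
[174 173 172 175 175 201 236 238 236 217 133 154 174 177 178 179 178]
[172 174 175 176 177 203 236 239 230 170 129 168 177 174 178 177 178]
```

```bash
python3 - <<'E'
from h import *
c=ctrl.capture("top"); g=cv2.cvtColor(c["img"],cv2.COLOR_RGB2GRAY).astype(float)
def cross(v,th):  # last descending crossing
    i=[k for k in range(len(v)-1) if v[k]>=th>v[k+1]][0]; return i+(v[i]-th)/(v[i]-v[i+1])
L=[(u,173+cross(g[173:180,u],165)) for u in range(243,298)]
S=[(234+cross(g[r,234:242],195),r) for r in range(181,213)]
for n,p,ax in(("long",L,0),("short",S,1)):
    w=back(c,p,24.); a=1-ax
    f=np.polyfit(w[:,1-0] if n=="long" else w[:,0], w[:,0] if n=="long" else w[:,1],1)
    r=np.polyval(f,w[:,1] if n=="long" else w[:,0])-(w[:,0] if n=="long" else w[:,1])
    print(n,"slope deg",np.degrees(np.arctan(f[0])),"at",np.polyval(f,-47 if n=="long" else 625),"rms",r.std())
E
```

```text
Traceback (most recent call last):
IndexError: list index out of range
```

```bash
python3 - <<'E'
from h import *
c=ctrl.capture("top"); g=cv2.cvtColor(c["img"],cv2.COLOR_RGB2GRAY).astype(float)
def cross(v,th):
    i=[k for k in range(len(v)-1) if v[k]>=th>v[k+1]]
    return i[0]+(v[i[0]]-th)/(v[i[0]]-v[i[0]+1]) if i else np.nan
L=np.array([(u,172+cross(g[172:180,u],165)) for u in range(245,297)])
S=np.array([(234+cross(g[r,234:242],195),r) for r in range(181,213)])
for n,p,i,o,at in(("long",L,1,0,-47),("short",S,0,1,626)):
    w=back(c,p[~np.isnan(p).any(1)],24.)
    for _ in range(3):
        f=np.polyfit(w[:,i],w[:,o],1); r=np.polyval(f,w[:,i])-w[:,o]; w=w[abs(r)<2*r.std()+.1]
    print(n,len(w),"slope deg",np.degrees(np.arctan(f[0])),"at corner",np.polyval(f,at),"rms",r.std())
E
```

```text
long 51 slope deg -1.1269142964301053 at corner 628.4170811727515 rms 0.08419896608343626
short 30 slope deg -0.45442623276025074 at corner -46.01539777974236 rms 0.30264597892064826
```

```bash
cat >> h.py <<'E'
import json, os
ST="state.json"
def state(): return json.load(open(ST)) if os.path.exists(ST) else [118.064,511.558,231.294,167.05]
def plan(wps, v=50., w=9.):
    """wps: (x,y,z,yaw of tool x deg,open %,[mm per row]) -> rows printed per call; commanded end pose stored"""
    p=np.array(state(),float); pts=[]
    q=p.copy()
    for t in wps:
        vv=t[5] if len(t)>5 else v
        t4=np.array(t[:4],float); n=max(1,int(np.ceil(max(np.linalg.norm(t4[:3]-q[:3])/vv,abs(t4[3]-q[3])/w)-1e-6)))
        pts+=[(q+(t4-q)*(i+1)/n,t[4]) for i in range(n)]; q=t4
    while pts:
        a=np.radians(p[3]); X=np.array([np.cos(a),np.sin(a)]); Y=np.array([np.sin(a),-np.cos(a)]); rows=[]
        for t,o in pts[:8]:
            d=t[:2]-p[:2]; r=[round(float(d@X)/10,2),round(float(d@Y)/10,2),round(float(p[2]-t[2])/10,2)]
            k=round(float(p[3]-t[3]),1); rows.append([r,[0,0,k],o])
        p=np.array([*(p[:2]+10*(r[0]*X+r[1]*Y)),p[2]-10*r[2],p[3]-k]); pts=pts[8:]
        print(json.dumps(rows,separators=(",",":")), "->",np.round(p,1).tolist())
    json.dump(p.tolist(),open(ST,"w"))
def steer(c,h,segs,step,z,o,d=47.):
    """drive a block (centre c, heading h deg) like a car: segs (length, heading at end); pusher waypoints"""
    c=np.array(c,float); out=[]
    for L,h1 in segs:
        n=max(1,int(np.ceil(L/step)))
        for i in range(n):
            hm=h+(h1-h)*(i+.5)/n; c=c+L/n*np.array([np.cos(np.radians(hm)),np.sin(np.radians(hm))])
            e=h+(h1-h)*(i+1)/n; u=np.array([np.cos(np.radians(e)),np.sin(np.radians(e))])
            out.append((*(c-d*u),z,e,o,99))
        h=h1
    print("block end",np.round(c,1),h); return out
E
python3 - <<'E'
from h import *
w=[(562,-354,120,67.6,15),(562,-354,8,67.6,15,35)]
w+=[(585.8-47*.381,-296.7-47*.9245,8,67.6,15,8)]
w+=steer((585.8,-296.7),67.6,[(56.5,100),(25,100),(16,91),(95,91)],8,8,15)
plan(w)
E
```

```text
block end [ 584.3 -105.7] 91
[[[-3.13,-3.72,0.56],[0,0,5.0],15],[[-6.27,-7.44,1.11],[0,0,9.9],15],[[-9.4,-11.16,1.67],[0,0,14.9],15],[[-12.53,-14.88,2.23],[0,0,19.9],15],[[-15.67,-18.6,2.78],[0,0,24.9],15],[[-18.8,-22.32,3.34],[0,0,29.8],15],[[-21.93,-26.04,3.9],[0,0,34.8],15],[[-25.06,-29.76,4.45],[0,0,39.8],15]] -> [295.6, 165.4, 186.8, 127.3]
[[[-4.79,-0.85,0.56],[0,0,5.0],15],[[-9.58,-1.7,1.11],[0,0,9.9],15],[[-14.37,-2.56,1.67],[0,0,14.9],15],[[-19.16,-3.41,2.23],[0,0,19.9],15],[[-23.95,-4.26,2.78],[0,0,24.8],15],[[-28.74,-5.12,3.34],[0,0,29.8],15],[[-33.52,-5.97,3.9],[0,0,34.8],15],[[-38.31,-6.82,4.45],[0,0,39.8],15]] -> [473.2, -180.9, 142.3, 87.5]
[[[-4.23,2.41,0.56],[0,0,4.9],15],[[-8.45,4.82,1.12],[0,0,9.9],15],[[-12.68,7.23,1.67],[0,0,14.9],15],[[-16.9,9.64,2.23],[0,0,19.9],15],[[-16.9,9.64,5.03],[0,0,19.9],15],[[-16.9,9.64,7.83],[0,0,19.9],15],[[-16.9,9.64,10.63],[0,0,19.9],15],[[-16.9,9.64,13.43],[0,0,19.9],15]] -> [562.0, -354.0, 8.0, 67.6]
[[[0.75,0.01,-0.0],[0,0,-0.0],15],[[1.5,0.02,-0.0],[0,0,-0.0],15],[[2.22,0.32,-0.0],[0,0,-4.1],15],[[2.96,0.58,-0.0],[0,0,-8.1],15]
[... 219 characters left out ...]
,[0,0,-8.1],15],[[2.08,0.48,-0.0],[0,0,-8.1],15],[[2.7,0.39,-0.0],[0,0,-8.1],15],[[3.31,0.3,-0.0],[0,0,-8.1],15],[[3.93,0.21,-0.0],[0,0,-8.1],15],[[4.69,-0.24,-0.0],[0,0,-3.6],15],[[5.48,-0.63,-0.0],[0,0,0.9],15]] -> [586.7, -247.7, 8.0, 91.0]
[[[0.79,0.0,-0.0],[0,0,-0.0],15],[[1.58,0.0,-0.0],[0,0,-0.0],15],[[2.38,0.0,-0.0],[0,0,-0.0],15],[[3.17,-0.0,-0.0],[0,0,-0.0],15],[[3.96,-0.0,-0.0],[0,0,-0.0],15],[[4.75,-0.0,-0.0],[0,0,-0.0],15],[[5.54,-0.0,-0.0],[0,0,-0.0],15],[[6.33,-0.0,-0.0],[0,0,-0.0],15]] -> [585.7, -184.4, 8.0, 91.0]
[[[0.8,-0.0,-0.0],[0,0,-0.0],15],[[1.59,-0.0,-0.0],[0,0,-0.0],15],[[2.38,-0.0,-0.0],[0,0,-0.0],15],[[3.17,-0.01,-0.0],[0,0,-0.0],15]] -> [585.1, -152.7, 8.0, 91.0]
```

Call:
step_arm:
  increments:
    - [[-3.13,-3.72,0.56],[0,0,5.0],15]
    - [[-6.27,-7.44,1.11],[0,0,9.9],15]
    - [[-9.4,-11.16,1.67],[0,0,14.9],15]
    - [[-12.53,-14.88,2.23],[0,0,19.9],15]
    - [[-15.67,-18.6,2.78],[0,0,24.9],15]
    - [[-18.8,-22.32,3.34],[0,0,29.8],15]
    - [[-21.93,-26.04,3.9],[0,0,34.8],15]
    - [[-25.06,-29.76,4.45],[0,0,39.8],15]

```text
time_s: 1.25
eef_pos: [295.8, 163.8, 186.8]
ee_rot: [0.0, 0.446, 0.895, 0.0]
force: [0.6, 1.3, -0.6]
grip_width: 0.153
grip_force: 0.0
```

Call:
step_arm:
  increments:
    - [[-4.79,-0.85,0.56],[0,0,5.0],15]
    - [[-9.58,-1.7,1.11],[0,0,9.9],15]
    - [[-14.37,-2.56,1.67],[0,0,14.9],15]
    - [[-19.16,-3.41,2.23],[0,0,19.9],15]
    - [[-23.95,-4.26,2.78],[0,0,24.8],15]
    - [[-28.74,-5.12,3.34],[0,0,29.8],15]
    - [[-33.52,-5.97,3.9],[0,0,34.8],15]
    - [[-38.31,-6.82,4.45],[0,0,39.8],15]

```text
time_s: 2.25
eef_pos: [473.2, -182.7, 142.0]
ee_rot: [-0.0, 0.724, 0.69, 0.0]
force: [0.7, -0.5, 0.6]
grip_width: 0.149
grip_force: 0.0
```

Call:
step_arm:
  increments:
    - [[-4.23,2.41,0.56],[0,0,4.9],15]
    - [[-8.45,4.82,1.12],[0,0,9.9],15]
    - [[-12.68,7.23,1.67],[0,0,14.9],15]
    - [[-16.9,9.64,2.23],[0,0,19.9],15]
    - [[-16.9,9.64,5.03],[0,0,19.9],15]
    - [[-16.9,9.64,7.83],[0,0,19.9],15]
    - [[-16.9,9.64,10.63],[0,0,19.9],15]
    - [[-16.9,9.64,13.43],[0,0,19.9],15]

```text
time_s: 3.25
eef_pos: [561.2, -354.2, 6.8]
ee_rot: [-0.0, 0.831, 0.556, -0.0]
force: [1.2, -0.1, 0.2]
grip_width: 0.146
grip_force: 0.0
```

Call:
step_arm:
  increments:
    - [[0.75,0.01,0],[0,0,0],15]
    - [[1.5,0.02,0],[0,0,0],15]
    - [[2.22,0.32,0],[0,0,-4.1],15]
    - [[2.96,0.58,0],[0,0,-8.1],15]
    - [[3.71,0.78,0],[0,0,-12.2],15]
    - [[4.48,0.93,0],[0,0,-16.2],15]
    - [[5.25,1.02,0],[0,0,-20.3],15]
    - [[6.03,1.06,0],[0,0,-24.3],15]

```text
time_s: 4.25
eef_pos: [595.2, -302.7, 9.7]
ee_rot: [0.002, 0.695, 0.719, 0.0]
force: [0.6, -0.6, -1.9]
grip_width: 0.148
grip_force: 1.0
```

```bash
python3 - <<'E'
from h import *
c=ctrl.capture("top"); cv2.imwrite("pics/t1.png",cv2.resize(c["img"][140:288,215:395,::-1],None,fx=4,fy=4,interpolation=cv2.INTER_CUBIC))
for b in blocks(c): print(b)
E
```

```text
(no output)
```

View pics/t1.png

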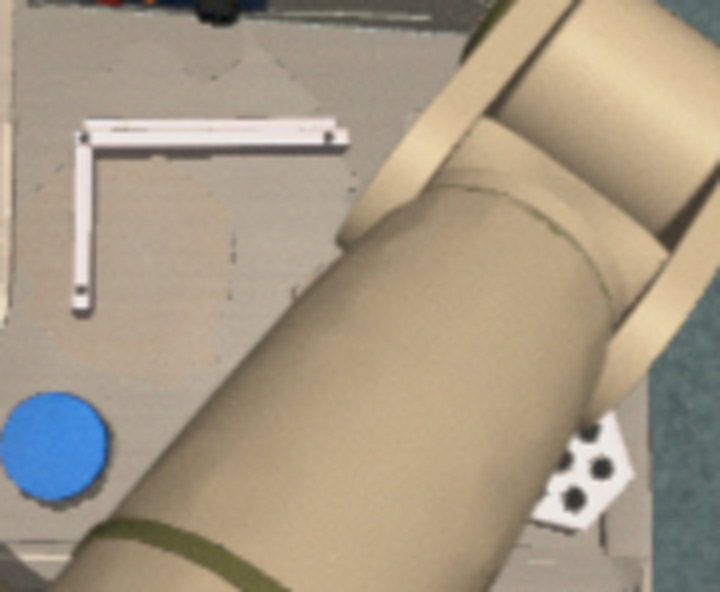

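```bash
python3 - <<'E'
from h import *
c=ctrl.capture("wrist"); cv2.imwrite("pics/w1.png",c["img"][:,:,::-1])
for b in blocks(c,(0,0,560,420)): print(b)
s=ctrl.capture("scene"); cv2.imwrite("pics/s1.png",s["img"][:,:,::-1])
print(c["fx"],np.round(c["extrinsics"],2).tolist())
E
```

```text
343.3071139091234 [[1.0, 0.04, 0.01, 591.69], [0.04, -0.95, -0.31, -222.52], [0.0, 0.31, -0.95, 151.53], [0.0, 0.0, 0.0, 1.0]]
```

View pics/w1.png

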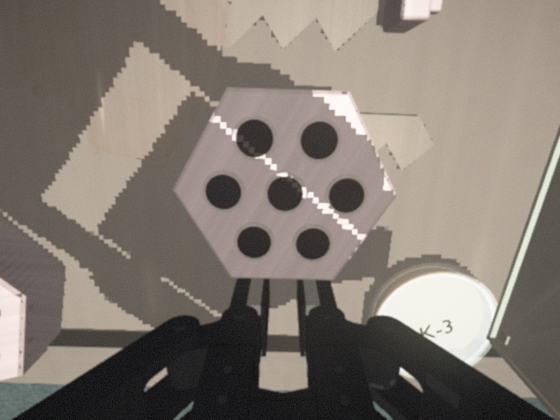

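```bash
cat >> h.py <<'E'
def wrist(c=None, th=75):
    """blocks seen by the wrist camera: (x,y,corner angle,wells)"""
    c=c or ctrl.capture("wrist"); g=cv2.cvtColor(c["img"],cv2.COLOR_RGB2GRAY); W=[]
    for q in cv2.findContours(((g<th)*255).astype(np.uint8),cv2.RETR_LIST,cv2.CHAIN_APPROX_NONE)[0]:
        m=cv2.moments(q)
        if 350<m["m00"]<2500 and m["m00"]/(np.pi*cv2.minEnclosingCircle(q)[1]**2)>.75: W.append([m["m10"]/m["m00"],m["m01"]/m["m00"]])
    W=back(c,W,30.) if W else np.zeros((0,2)); out=[]
    for p in W:
        d=W-p; r=np.hypot(*d.T); n=(r>18)&(r<27)
        if n.sum()>=5 and np.hypot(*d[n].sum(0))<30:
            a=np.arctan2(d[n,1],d[n,0]); t=np.angle(np.exp(6j*a).mean())/6; k=t+np.round((a-t)/(np.pi/3))*np.pi/3
            ctr=np.vstack([W[n]-22.5*np.c_[np.cos(k),np.sin(k)],[p]]).mean(0)
            out.append((*[round(float(v),1) for v in ctr],round(float(np.degrees(t))%60,1),int(n.sum())))
    return out
E
python3 -c "
from h import *
print(wrist(), ctrl.sense()['eef_pos'])"
```

```text
[(593.9, -254.0, 0.4, 6)] [ 594.65795351 -302.61691244    9.11920556]
```

Call:
step_arm:
  increments:
    - [[0.72,0.31,0],[0,0,-4.1],15]
    - [[1.46,0.56,0],[0,0,-8.1],15]
    - [[2.08,0.48,0],[0,0,-8.1],15]
    - [[2.7,0.39,0],[0,0,-8.1],15]
    - [[3.31,0.3,0],[0,0,-8.1],15]
    - [[3.93,0.21,0],[0,0,-8.1],15]
    - [[4.69,-0.24,0],[0,0,-3.6],15]
    - [[5.48,-0.63,0],[0,0,0.9],15]

```text
time_s: 5.45
eef_pos: [586.2, -248.8, 8.9]
ee_rot: [0.001, 0.703, 0.711, -0.0]
force: [0.7, -5.3, 2.6]
grip_width: 0.151
grip_force: 2.7
```

```bash
python3 -c "
from h import *
print(wrist(), ctrl.sense()['eef_pos'])"
```

```text
[(585.5, -201.4, 0.8, 6)] [ 585.86039297 -247.79623711    8.79755836]
```

Call:
step_arm:
  increments:
    - [[0.8,0.03,0],[0,0,0],15]
    - [[1.6,0.06,0],[0,0,0],15]
    - [[2.4,0.09,0],[0,0,0],15]
    - [[3.2,0.12,0],[0,0,0],15]
    - [[4.0,0.15,0],[0,0,0],15]
    - [[4.8,0.18,0],[0,0,0],15]
    - [[5.6,0.21,0],[0,0,0],15]
    - [[6.4,0.24,0],[0,0,0],15]

```text
time_s: 6.5
eef_pos: [587.9, -184.9, 8.8]
ee_rot: [0.001, 0.702, 0.713, -0.0]
force: [-0.1, -5.5, 4.2]
grip_width: 0.152
grip_force: 3.0
```

```bash
python3 -c "
from h import *
print(wrist(), ctrl.sense()['eef_pos'])
c=ctrl.capture('wrist'); cv2.imwrite('pics/w2.png',c['img'][:,:,::-1])
"
```

```text
[(586.9, -137.4, 0.9, 6)] [ 587.87927849 -183.83465641    8.74852252]
```

View pics/w2.png

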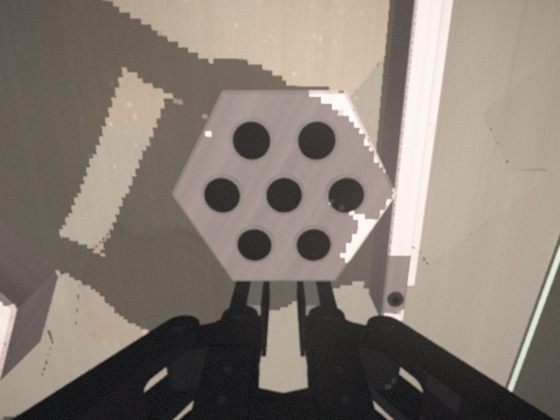

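```bash
python3 - <<'E'
from h import *
c=ctrl.capture("wrist"); g=cv2.cvtColor(c["img"],cv2.COLOR_RGB2GRAY).astype(int)
P=[]
for r in range(10,250,12):
    row=g[r,380:440]; k=np.argmax((row[1:]>190)&(row[:-1]<=190)); P.append((381+k-.5,r))
w=back(c,P,24.); f=np.polyfit(w[:,1],w[:,0],1); r=np.polyval(f,w[:,1])-w[:,0]
ok=abs(r)<1.5; f=np.polyfit(w[ok,1],w[ok,0],1)
print(np.round(w,1).tolist()); print("theta",-np.degrees(np.arctan(f[0])),"x at -47,-137:",np.polyval(f,[-47,-137]))
E
```

```text
[[628.5, -75.2], [629.0, -78.7], [628.5, -82.3], [628.6, -85.9], [628.4, -89.5], [628.6, -93.3], [628.7, -97.1], [628.9, -101.0], [628.7, -105.0], [628.9, -109.1], [628.7, -113.2], [628.8, -117.4], [629.0, -121.8], [629.5, -126.2], [629.0, -130.7], [628.0, -135.3], [626.2, -140.1], [629.9, -144.9], [629.3, -149.8], [629.8, -154.9]]
theta 0.6485441983047098 x at -47,-137: [628.16065181 629.17942616]
```

Call:
step_arm:
  increments:
    - [[0.8,0,0],[0,0,0],15]
    - [[1.6,0,0],[0,0,0],15]
    - [[2.4,0,0],[0,0,0],15]
    - [[3.2,0,0],[0,0,0],15]
    - [[4.0,0,0],[0,0,0],15]
    - [[4.6,0,0],[0,0,0],15]
    - [[5.0,0,0],[0,0,0],15]
    - [[5.2,0,0],[0,0,0],15]

```text
time_s: 7.65
eef_pos: [586.8, -132.3, 8.1]
ee_rot: [0.0, 0.701, 0.713, -0.0]
force: [-0.1, -5.8, 2.5]
grip_width: 0.149
grip_force: 2.7
```

```bash
python3 -c "
from h import *
print(wrist(), ctrl.sense()['eef_pos'], ctrl.sense()['force'])
"
```

```text
[(586.2, -84.8, 1.0, 6)] [ 586.78378124 -132.06119657    8.12393806] [ 0.35323469 -3.9430796   2.88284718]
```

Call:
step_arm:
  increments:
    - [[0.1,0,0],[0,0,0],15]
    - [[0.2,0,0],[0,0,0],15]
    - [[0.3,0,0],[0,0,0],15]

```text
time_s: 8.07
eef_pos: [586.7, -129.5, 8.1]
ee_rot: [0.0, 0.702, 0.713, -0.0]
force: [-0.4, -5.8, 3.4]
grip_width: 0.15
grip_force: 2.8
```

Not yet at the wall.

Call:
step_arm:
  increments:
    - [[0.1,0,0],[0,0,0],15]
    - [[0.2,0,0],[0,0,0],15]

```text
time_s: 8.32
eef_pos: [586.7, -128.6, 8.2]
ee_rot: [0.001, 0.701, 0.713, -0.001]
force: [-1.2, -14.8, 1.5]
grip_width: 0.149
grip_force: 7.2
```

```bash
python3 -c "
from h import *
c=ctrl.capture('wrist'); print(wrist(c)); cv2.imwrite('pics/w3.png',c['img'][:,:,::-1])
"
```

```text
[(586.1, -81.2, 0.9, 6)]
```

View pics/w3.png

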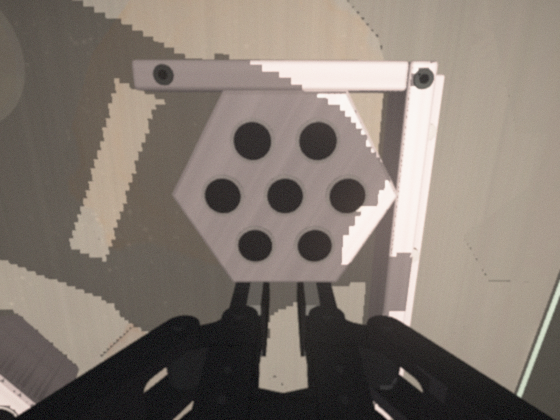

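```bash
python3 - <<'E'
from h import *
json.dump([587.0,-126.7,8.,91.0],open(ST,"w"))
def pu(cx,cy,h,d): a=np.radians(h); return (cx-d*np.cos(a),cy-d*np.sin(a))
plan([(587,-139,8,91,15,12.5),(587,-139,65,91,15,30),(*pu(437.5,-191.6,7.3,54),75,7.3,50),(*pu(437.5,-191.6,7.3,54),9,7.3,50,22)])
w=[(*pu(437.5,-191.6,7.3,41),9,7.3,50,6.5)]
for t in np.linspace(0,1,17)[1:]: w.append((*pu(437.5+t*144.5,-191.6+t*33.6,7.3-6.3*t,41),9,7.3-6.3*t,50,99))
plan(w)
E
```

```text
[[[-1.23,-0.02,0.0],[0,0,0.0],15],[[-1.23,-0.02,-2.85],[0,0,0.0],15],[[-1.23,-0.02,-5.7],[0,0,0.0],15],[[-1.79,-2.06,-5.8],[0,0,8.4],50],[[-2.35,-4.1,-5.9],[0,0,16.7],50],[[-2.91,-6.14,-6.0],[0,0,25.1],50],[[-3.47,-8.18,-6.1],[0,0,33.5],50],[[-4.03,-10.22,-6.2],[0,0,41.9],50]] -> [485.5, -168.8, 70.0, 49.1]
[[[-1.78,-1.15,-0.1],[0,0,8.3],50],[[-3.56,-2.3,-0.2],[0,0,16.7],50],[[-5.34,-3.44,-0.3],[0,0,25.1],50],[[-7.12,-4.59,-0.4],[0,0,33.4],50],[[-8.89,-5.73,-0.5],[0,0,41.8],50],[[-8.89,-5.73,1.7],[0,0,41.8],50],[[-8.89,-5.73,3.9],[0,0,41.8],50],[[-8.89,-5.73,6.1],[0,0,41.8],50]] -> [384.0, -198.5, 9.0, 7.3]
[[[0.65,-0.0,0.0],[0,0,0.0],50],[[1.29,-0.0,0.0],[0,0,0.0],50],[[2.22,-0.12,0.0],[0,0,0.4],50],[[3.14,-0.24,0.0],[0,0,0.8],50],[[4.06,-0.37,0.0],[0,0,1.2],50],[[4.99,-0.49,0.0],[0,0,1.6],50],[[5.91,-0.61,0.0],[0,0,2.0],50],[[6.83,-0.73,0.0],[0,0,2.4],50]] -> [450.8, -182.5, 9.0, 4.9]
[[[0.92,-0.16,0.0],[0,0,0.4],50],[[1.84,-0.32,0.0],[0,0,0.8],50],[[2.76,-0.48,0.0],[0,0,1.1],50],[[3.67,-0.64,0.0],[0,0,1.5],50],[[4.59,-0.8,0.0],[0,0,1.9],50],[[5.51,-0.96,0.0],[0,0,2.3],50],[[6.43,-1.12,0.0],[0,0,2.7],50],[[7.35,-1.28,0.0],[0,0,3.1],50]] -> [523.0, -163.5, 9.0, 1.8]
[[[0.91,-0.21,0.0],[0,0,0.4],50],[[1.82,-0.42,0.0],[0,0,0.8],50]] -> [541.0, -158.7, 9.0, 1.0]
```

Call:
step_arm:
  increments:
    - [[-1.23,-0.02,0],[0,0,0],15]
    - [[-1.23,-0.02,-2.85],[0,0,0],15]
    - [[-1.23,-0.02,-5.7],[0,0,0],15]
    - [[-1.79,-2.06,-5.8],[0,0,8.4],50]
    - [[-2.35,-4.1,-5.9],[0,0,16.7],50]
    - [[-2.91,-6.14,-6.0],[0,0,25.1],50]
    - [[-3.47,-8.18,-6.1],[0,0,33.5],50]
    - [[-4.03,-10.22,-6.2],[0,0,41.9],50]

```text
time_s: 9.38
eef_pos: [484.1, -168.8, 69.6]
ee_rot: [-0.001, 0.911, 0.412, -0.0]
force: [0.1, -0.4, 0.7]
grip_width: 0.501
grip_force: 0.0
```

Call:
step_arm:
  increments:
    - [[-1.78,-1.15,-0.1],[0,0,8.3],50]
    - [[-3.56,-2.3,-0.2],[0,0,16.7],50]
    - [[-5.34,-3.44,-0.3],[0,0,25.1],50]
    - [[-7.12,-4.59,-0.4],[0,0,33.4],50]
    - [[-8.89,-5.73,-0.5],[0,0,41.8],50]
    - [[-8.89,-5.73,1.7],[0,0,41.8],50]
    - [[-8.89,-5.73,3.9],[0,0,41.8],50]
    - [[-8.89,-5.73,6.1],[0,0,41.8],50]

```text
time_s: 10.38
eef_pos: [383.2, -198.2, 8.1]
ee_rot: [-0.001, 0.998, 0.063, -0.0]
force: [0.7, -0.0, 0.7]
grip_width: 0.499
grip_force: 0.0
```

```bash
python3 -c "
from h import *
c=ctrl.capture('wrist'); print(wrist(c),ctrl.sense()['eef_pos']); cv2.imwrite('pics/w4.png',c['img'][:,:,::-1])
"
```

```text
[] [ 382.11310818 -197.23076629    5.98108589]
```

View pics/w4.png

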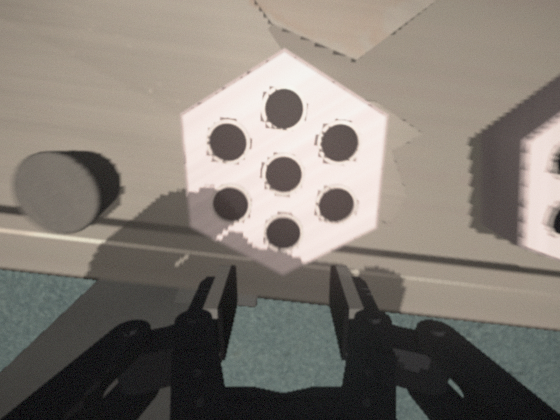

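```bash
python3 -c "
from h import *
s=ctrl.sense(); print(s['eef_pos'],s['dq'].round(4),s['force'])
for t in (60,90,110,130): print(t,wrist(ctrl.capture('wrist'),t))
"
```

```text
[ 382.11310818 -197.23076629    5.98108589] [ 0.0061 -0.0428 -0.0141 -0.001   0.0919  0.0008] [-2.64094968  2.13941525 -1.74547955]
60 []
90 []
110 [(436.9, -191.2, 6.9, 6)]
130 [(436.8, -191.2, 6.9, 6)]
```

Call:
step_arm:
  increments:
    - [[0.65,0,0],[0,0,0],50]
    - [[1.29,0,0],[0,0,0],50]
    - [[2.22,-0.12,0],[0,0,0.4],50]
    - [[3.14,-0.24,0],[0,0,0.8],50]
    - [[4.06,-0.37,0],[0,0,1.2],50]
    - [[4.99,-0.49,0],[0,0,1.6],50]
    - [[5.91,-0.61,0],[0,0,2.0],50]
    - [[6.83,-0.73,0],[0,0,2.4],50]

```text
time_s: 11.62
eef_pos: [450.4, -182.5, 9.3]
ee_rot: [-0.0, 0.999, 0.042, -0.001]
force: [-6.8, -2.2, 6.9]
grip_width: 0.502
grip_force: 4.1
```

```bash
sed -i 's/def wrist(c=None, th=75)/def wrist1(c,th)/; s/^    c=c or ctrl.capture("wrist"); g=/    g=/' h.py; cat >> h.py <<'E'
def wrist():
    c=ctrl.capture("wrist"); return [r for t in (60,75,90,110,130) for r in wrist1(c,t)]
E
python3 -c "
from h import *
print(wrist(), ctrl.sense()['eef_pos'])"
```

```text
[(489.6, -178.7, 4.0, 6), (489.6, -178.7, 4.0, 6)] [ 451.38694387 -182.40815105    9.38214137]
```

Call:
step_arm:
  increments:
    - [[0.92,-0.16,0],[0,0,0.4],50]
    - [[1.84,-0.32,0],[0,0,0.8],50]
    - [[2.76,-0.48,0],[0,0,1.1],50]
    - [[3.67,-0.64,0],[0,0,1.5],50]
    - [[4.59,-0.8,0],[0,0,1.9],50]
    - [[5.51,-0.96,0],[0,0,2.3],50]
    - [[6.43,-1.12,0],[0,0,2.7],50]
    - [[7.35,-1.28,0],[0,0,3.1],50]

```text
time_s: 12.68
eef_pos: [522.4, -163.5, 9.0]
ee_rot: [-0.0, 1.0, 0.015, -0.001]
force: [-6.0, -1.9, 3.5]
grip_width: 0.502
grip_force: 3.4
```

Call:
step_arm:
  increments:
    - [[0.9,-0.2,0],[0,0,0.4],50]
    - [[1.8,-0.4,0],[0,0,0.8],50]

```text
time_s: 12.92
eef_pos: [540.3, -159.0, 9.0]
ee_rot: [-0.0, 1.0, 0.008, -0.001]
force: [-5.1, -1.5, 4.0]
grip_width: 0.499
grip_force: 3.4
```

```bash
python3 -c "
from h import *
print(wrist(), ctrl.sense()['eef_pos'])"
```

```text
[(586.7, -81.2, 0.9, 5), (579.7, -157.9, 0.1, 6), (579.7, -157.9, 0.1, 6), (579.6, -157.9, 0.3, 5)] [ 541.33453949 -158.78051004    9.1056754 ]
```

Call:
step_arm:
  increments:
    - [[0.2,0,0],[0,0,0],50]
    - [[0.4,0,0],[0,0,0],50]
    - [[0.6,0,0],[0,0,0],50]
    - [[0.7,0,0],[0,0,0],50]

```text
time_s: 13.48
eef_pos: [546.7, -158.9, 9.0]
ee_rot: [-0.0, 1.0, 0.008, -0.001]
force: [-6.2, 0.6, 3.5]
grip_width: 0.505
grip_force: 3.5
```

```bash
python3 -c "
from h import *
print(wrist(), ctrl.sense()['eef_pos'])"
```

```text
[(586.1, -157.7, 0.1, 6), (586.1, -157.7, 0.1, 6)] [ 546.75436454 -158.90925087    8.97397525]
```

Call:
step_arm:
  increments:
    - [[0.1,0,0],[0,0,0],50]
    - [[0.2,0,0],[0,0,0],50]

```text
time_s: 13.78
eef_pos: [548.6, -158.9, 9.0]
ee_rot: [-0.0, 1.0, 0.008, -0.001]
force: [-8.5, -0.6, 4.6]
grip_width: 0.499
grip_force: 4.2
```

```bash
python3 - <<'E'
from h import *
json.dump([549.8,-158.5,9.,1.0],open(ST,"w"))
plan([(535,-158.5,9,1,50,15),(535,-158.5,65,1,50,30),(588,-219,65,91,15),(588,-219,8,91,15,30),(587.8,-204,8,91,15,7.5)])
E
```

```text
[[[-1.48,-0.03,0.0],[0,0,0.0],50],[[-1.48,-0.03,-2.8],[0,0,0.0],50],[[-1.48,-0.03,-5.6],[0,0,0.0],50],[[-0.96,0.59,-5.6],[0,0,-9.0],15],[[-0.44,1.2,-5.6],[0,0,-18.0],15],[[0.08,1.82,-5.6],[0,0,-27.0],15],[[0.6,2.43,-5.6],[0,0,-36.0],15],[[1.12,3.04,-5.6],[0,0,-45.0],15]] -> [561.5, -188.7, 65.0, 46.0]
[[[-0.07,0.8,0.0],[0,0,-9.0],15],[[-0.14,1.6,0.0],[0,0,-18.0],15],[[-0.21,2.41,0.0],[0,0,-27.0],15],[[-0.27,3.21,0.0],[0,0,-36.0],15],[[-0.34,4.01,0.0],[0,0,-45.0],15],[[-0.34,4.01,2.85],[0,0,-45.0],15],[[-0.34,4.01,5.7],[0,0,-45.0],15],[[0.01,3.66,5.7],[0,0,-45.0],15]] -> [587.9, -214.1, 8.0, 91.0]
[[[0.51,0.0,0.0],[0,0,0.0],15],[[1.01,0.0,0.0],[0,0,0.0],15]] -> [587.7, -204.0, 8.0, 91.0]
```

Call:
step_arm:
  increments:
    - [[-1.48,-0.03,0],[0,0,0],50]
    - [[-1.48,-0.03,-2.8],[0,0,0],50]
    - [[-1.48,-0.03,-5.6],[0,0,0],50]
    - [[-0.96,0.59,-5.6],[0,0,-9.0],15]
    - [[-0.44,1.2,-5.6],[0,0,-18.0],15]
    - [[0.08,1.82,-5.6],[0,0,-27.0],15]
    - [[0.6,2.43,-5.6],[0,0,-36.0],15]
    - [[1.12,3.04,-5.6],[0,0,-45.0],15]

```text
time_s: 14.78
eef_pos: [561.4, -189.4, 64.9]
ee_rot: [0.0, 0.92, 0.392, 0.0]
force: [0.7, 1.3, 0.8]
grip_width: 0.15
grip_force: 0.0
```

Call:
step_arm:
  increments:
    - [[-0.07,0.8,0],[0,0,-9.0],15]
    - [[-0.14,1.6,0],[0,0,-18.0],15]
    - [[-0.21,2.41,0],[0,0,-27.0],15]
    - [[-0.27,3.21,0],[0,0,-36.0],15]
    - [[-0.34,4.01,0],[0,0,-45.0],15]
    - [[-0.34,4.01,2.85],[0,0,-45.0],15]
    - [[-0.34,4.01,5.7],[0,0,-45.0],15]
    - [[0.01,3.66,5.7],[0,0,-45.0],15]

```text
time_s: 15.78
eef_pos: [586.4, -214.0, 6.1]
ee_rot: [-0.002, 0.702, 0.713, -0.0]
force: [-0.3, 0.0, 0.2]
grip_width: 0.152
grip_force: 0.0
```

Call:
step_arm:
  increments:
    - [[0.4,0,0],[0,0,0],15]
    - [[0.8,0,0],[0,0,0],15]
    - [[1.1,0,0],[0,0,0],15]
    - [[1.25,0,0],[0,0,0],15]

```text
time_s: 16.27
eef_pos: [588.0, -203.1, 9.2]
ee_rot: [0.002, 0.702, 0.713, 0.0]
force: [-0.1, -5.1, 3.5]
grip_width: 0.148
grip_force: 2.9
```

```bash
python3 -c "
from h import *
print(wrist(), ctrl.sense()['eef_pos'])"
```

```text
[(587.7, -155.6, 0.9, 6), (587.7, -155.6, 0.9, 6), (587.7, -155.6, 0.9, 6), (587.7, -155.6, 0.9, 6), (587.6, -155.5, 0.8, 6)] [ 588.03755636 -203.04797987    9.1807071 ]
```

Call:
step_arm:
  increments:
    - [[0.1,0,0],[0,0,0],15]
    - [[0.2,0,0],[0,0,0],15]
    - [[0.3,0,0],[0,0,0],15]

```text
time_s: 16.7
eef_pos: [587.9, -200.6, 9.1]
ee_rot: [0.002, 0.702, 0.713, -0.0]
force: [-0.5, -10.7, 4.1]
grip_width: 0.145
grip_force: 5.4
```

```bash
python3 -c "
from h import *
print(wrist(), ctrl.sense()['eef_pos'])"
```

```text
[(587.6, -153.2, 1.0, 6), (587.6, -153.2, 0.9, 6), (587.6, -153.2, 0.9, 6), (587.5, -153.2, 0.9, 6), (587.4, -153.0, 0.9, 6)] [ 587.95383305 -200.66942441    9.13574397]
```

```bash
python3 - <<'E'
from h import *
json.dump([587.6,-198.6,8.,91.0],open(ST,"w"))
def pu(cx,cy,h,d): a=np.radians(h); return (cx-d*np.cos(a),cy-d*np.sin(a))
plan([(587.8,-212,8,91,15,13.5),(587.8,-212,65,91,15,30),(*pu(450.9,-314.2,76.9,54),65,76.9,50,45),(*pu(450.9,-314.2,76.9,54),9,76.9,50,28)])
w=[(*pu(450.9,-314.2,76.9,41),9,76.9,50,6.5)]
for t in np.linspace(0,1,23)[1:]: w.append((*pu(450.9+t*57,-314.2+t*194,76.9-15.9*t,40),9,76.9-15.9*t,50,99))
plan(w)
E
```

```text
[[[-1.34,-0.0,0.0],[0,0,0.0],15],[[-1.34,-0.0,-2.85],[0,0,0.0],15],[[-1.34,-0.0,-5.7],[0,0,0.0],15],[[-4.38,-3.04,-5.7],[0,0,2.8],50],[[-7.43,-6.08,-5.7],[0,0,5.6],50],[[-10.47,-9.11,-5.7],[0,0,8.5],50],[[-13.51,-12.15,-5.7],[0,0,11.3],50],[[-16.56,-15.19,-5.7],[0,0,14.1],50]] -> [438.6, -366.8, 65.0, 76.9]
[[[0.0,0.0,2.8],[0,0,0.0],50],[[0.0,0.0,5.6],[0,0,0.0],50]] -> [438.6, -366.8, 9.0, 76.9]
[[[0.43,0.0,0.0],[0,0,0.0],50],[[0.87,0.0,0.0],[0,0,0.0],50],[[1.3,0.0,0.0],[0,0,0.0],50],[[2.32,0.01,0.0],[0,0,0.7],50],[[3.24,0.01,0.0],[0,0,1.4],50],[[4.16,0.01,0.0],[0,0,2.2],50],[[5.08,0.01,0.0],[0,0,2.9],50],[[6.0,0.01,0.0],[0,0,3.6],50]] -> [452.3, -308.4, 9.0, 73.3]
[[[0.92,-0.05,0.0],[0,0,0.7],50],[[1.84,-0.11,0.0],[0,0,1.5],50],[[2.76,-0.16,0.0],[0,0,2.2],50],[[3.68,-0.22,0.0],[0,0,2.9],50],[[4.6,-0.27,0.0],[0,0,3.6],50],[[5.53,-0.33,0.0],[0,0,4.4],50],[[6.45,-0.39,0.0],[0,0,5.1],50],[[7.37,-0.44,0.0],[0,0,5.8],50]] -> [469.3, -236.6, 9.0, 67.5]
[[[0.92,-0.15,0.0],[0,0,0.7],50],[[1.83,-0.3,0.0],[0,0,1.4],50],[[2.75,-0.45,0.0],[0,0,2.2],50],[[3.66,-0.6,0.0],[0,0,2.9],50],[[4.58,-0.74,0.0],[0,0,3.6],50],[[5.5,-0.89,0.0],[0,0,4.3],50],[[6.42,-1.04,0.0],[0,0,5.1],50],[[7.33,-1.19,0.0],[0,0,5.8],50]] -> [486.3, -164.3, 9.0, 61.7]
[[[0.9,-0.24,0.0],[0,0,0.7],50]] -> [488.5, -155.2, 9.0, 61.0]
```

Call:
step_arm:
  increments:
    - [[-1.34,0,0],[0,0,0],15]
    - [[-1.34,0,-2.85],[0,0,0],15]
    - [[-1.34,0,-5.7],[0,0,0],15]
    - [[-4.38,-3.04,-5.7],[0,0,2.8],50]
    - [[-7.43,-6.08,-5.7],[0,0,5.6],50]
    - [[-10.47,-9.11,-5.7],[0,0,8.5],50]
    - [[-13.51,-12.15,-5.7],[0,0,11.3],50]
    - [[-16.56,-15.19,-5.7],[0,0,14.1],50]

```text
time_s: 17.75
eef_pos: [436.6, -368.1, 64.7]
ee_rot: [-0.001, 0.784, 0.62, 0.0]
force: [-0.4, -0.8, -0.0]
grip_width: 0.498
grip_force: 0.0
```

Call:
step_arm:
  increments:
    - [[0,0,2.8],[0,0,0],50]
    - [[0,0,5.6],[0,0,0],50]

```text
time_s: 18.0
eef_pos: [437.2, -367.8, 8.2]
ee_rot: [-0.0, 0.784, 0.621, 0.0]
force: [0.4, -0.2, -0.2]
grip_width: 0.502
grip_force: 0.0
```

```bash
python3 -c "
from h import *
print(wrist(), ctrl.sense()['eef_pos'],ctrl.sense()['force'])"
```

```text
[(450.1, -313.6, 17.4, 6)] [ 436.04073272 -365.97224104    4.47778179] [-2.14110757  3.09683179 -3.70906594]
```

Call:
step_arm:
  increments:
    - [[0.43,0,0],[0,0,0],50]
    - [[0.87,0,0],[0,0,0],50]
    - [[1.3,0,0],[0,0,0],50]
    - [[2.32,0.01,0],[0,0,0.7],50]
    - [[3.24,0.01,0],[0,0,1.4],50]
    - [[4.16,0.01,0],[0,0,2.2],50]
    - [[5.08,0.01,0],[0,0,2.9],50]
    - [[6.0,0.01,0],[0,0,3.6],50]

```text
time_s: 19.05
eef_pos: [452.3, -309.2, 9.9]
ee_rot: [0.001, 0.803, 0.596, -0.0]
force: [-0.9, -6.5, 3.7]
grip_width: 0.501
grip_force: 2.8
```

```bash
python3 -c "
from h import *
print(wrist(), ctrl.sense()['eef_pos'],ctrl.sense()['force'])"
```

```text
[(463.2, -270.4, 13.3, 5), (463.2, -270.5, 13.4, 6), (463.3, -270.5, 13.4, 6), (463.2, -270.5, 13.4, 6)] [ 452.4503845  -308.01286834    9.77057037] [ 0.32009452 -3.30230017  4.46040554]
```

Call:
step_arm:
  increments:
    - [[0.92,-0.05,0],[0,0,0.7],50]
    - [[1.84,-0.11,0],[0,0,1.5],50]
    - [[2.76,-0.16,0],[0,0,2.2],50]
    - [[3.68,-0.22,0],[0,0,2.9],50]
    - [[4.6,-0.27,0],[0,0,3.6],50]
    - [[5.53,-0.33,0],[0,0,4.4],50]
    - [[6.45,-0.39,0],[0,0,5.1],50]
    - [[7.37,-0.44,0],[0,0,5.8],50]

```text
time_s: 20.1
eef_pos: [469.3, -237.4, 9.7]
ee_rot: [0.001, 0.832, 0.555, -0.0]
force: [-1.3, -6.9, 4.8]
grip_width: 0.501
grip_force: 3.3
```

```bash
python3 -c "
from h import *
print(wrist(), ctrl.sense()['eef_pos'],ctrl.sense()['force'])"
```

```text
[(483.9, -200.2, 7.2, 6), (484.1, -200.2, 7.5, 6), (484.0, -200.1, 7.5, 6), (484.1, -200.0, 7.3, 6)] [ 469.41881812 -236.30115164    9.63897352] [ 1.2763802  -4.05448184  3.14010616]
```

Call:
step_arm:
  increments:
    - [[0.92,-0.15,0],[0,0,0.7],50]
    - [[1.83,-0.3,0],[0,0,1.4],50]
    - [[2.75,-0.45,0],[0,0,2.2],50]
    - [[3.66,-0.6,0],[0,0,2.9],50]
    - [[4.58,-0.74,0],[0,0,3.6],50]
    - [[5.5,-0.89,0],[0,0,4.3],50]
    - [[6.42,-1.04,0],[0,0,5.1],50]
    - [[7.33,-1.19,0],[0,0,5.8],50]

```text
time_s: 21.15
eef_pos: [486.3, -165.1, 9.5]
ee_rot: [0.001, 0.859, 0.512, 0.0]
force: [-2.0, -7.2, 4.4]
grip_width: 0.5
grip_force: 3.5
```

Call:
step_arm:
  increments:
    - [[0.8,-0.22,0],[0,0,0.7],50]

```text
time_s: 21.28
eef_pos: [488.2, -157.0, 9.6]
ee_rot: [0.001, 0.862, 0.507, 0.0]
force: [-2.3, -7.2, 4.8]
grip_width: 0.501
grip_force: 3.5
```

```bash
python3 - <<'E'
from h import *
b=wrist(); print(b, ctrl.sense()['eef_pos'])
f=min(b,key=lambda r:abs(r[0]-505)+abs(r[1]+122)); cx,cy=f[:2]
a=np.radians(61.7); p=np.array([486.3,-164.3])+8*np.array([np.cos(a),np.sin(a)])-2.2*np.array([np.sin(a),-np.cos(a)])
json.dump([*p,9.,61.0],open(ST,"w"))
q=p-15*np.array([np.cos(a),np.sin(a)])
plan([(*q,9,61,50,15),(*q,65,61,50,30),(cx-53,cy,65,1,50),(cx-53,cy,9,1,50,20),(cx-40,cy,9,1,50,6.5)])
E
```

```text
[(507.1, -121.8, 1.0, 6), (507.1, -121.8, 1.1, 6)] [ 488.28721807 -156.12843524    9.46926754]
[[[-1.5,0.02,0.0],[0,0,0.0],50],[[-1.5,0.02,-2.8],[0,0,0.0],50],[[-1.5,0.02,-5.6],[0,0,0.0],50],[[-1.09,-0.65,-5.6],[0,0,8.6],50],[[-0.68,-1.31,-5.6],[0,0,17.1],50],[[-0.27,-1.98,-5.6],[0,0,25.7],50],[[0.13,-2.65,-5.6],[0,0,34.3],50],[[0.54,-3.31,-5.6],[0,0,42.9],50]] -> [461.8, -135.4, 65.0, 18.1]
[[[-0.16,-0.77,0.0],[0,0,8.5],50],[[-0.31,-1.54,0.0],[0,0,17.1],50],[[-0.31,-1.54,1.87],[0,0,17.1],50],[[-0.31,-1.54,3.73],[0,0,17.1],50],[[-0.31,-1.54,5.6],[0,0,17.1],50],[[0.31,-1.33,5.6],[0,0,17.1],50],[[0.93,-1.13,5.6],[0,0,17.1],50]] -> [467.2, -121.8, 9.0, 1.0]
```

Call:
step_arm:
  increments:
    - [[-1.5,0.02,0],[0,0,0],50]
    - [[-1.5,0.02,-2.8],[0,0,0],30]
    - [[-1.5,0.02,-5.6],[0,0,0],30]
    - [[-1.09,-0.65,-5.6],[0,0,8.6],30]
    - [[-0.68,-1.31,-5.6],[0,0,17.1],30]
    - [[-0.27,-1.98,-5.6],[0,0,25.7],30]
    - [[0.13,-2.65,-5.6],[0,0,34.3],30]
    - [[0.54,-3.31,-5.6],[0,0,42.9],30]

```text
time_s: 22.32
eef_pos: [460.6, -136.1, 64.6]
ee_rot: [-0.001, 0.988, 0.154, -0.001]
force: [0.8, 0.0, -0.3]
grip_width: 0.3
grip_force: 0.0
```

Call:
step_arm:
  increments:
    - [[-0.16,-0.77,0],[0,0,8.5],30]
    - [[-0.31,-1.54,0],[0,0,17.1],30]
    - [[-0.31,-1.54,1.87],[0,0,17.1],30]
    - [[-0.31,-1.54,3.73],[0,0,17.1],30]
    - [[-0.31,-1.54,5.6],[0,0,17.1],30]

```text
time_s: 22.95
eef_pos: [453.1, -122.6, 8.2]
ee_rot: [-0.0, 1.0, 0.008, -0.0]
force: [-0.7, -0.3, -0.4]
grip_width: 0.299
grip_force: 0.0
```

```bash
python3 - <<'E'
from h import *
c=ctrl.capture("wrist"); cv2.imwrite("pics/w5.png",c["img"][:,:,::-1]); print(wrist(),ctrl.sense()["eef_pos"])
E
```

```text
[(507.3, -120.8, 0.9, 6), (507.3, -120.8, 0.9, 6), (507.3, -120.8, 0.9, 6)] [ 452.23022717 -122.08065319    7.37975336]
```

View pics/w5.png

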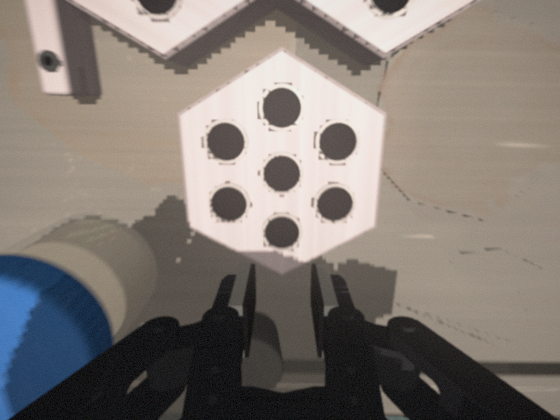

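Call:
step_arm:
  increments:
    - [[0.5,0,0],[0,0,0],30]
    - [[1.0,-0.05,0],[0,0,0],30]
    - [[1.4,-0.12,0],[0,0,0],30]
    - [[1.8,-0.18,0],[0,0,0],30]
    - [[2.1,-0.22,0],[0,0,0],30]
    - [[2.3,-0.25,0],[0,0,0],30]

```text
time_s: 23.8
eef_pos: [476.3, -119.2, 9.4]
ee_rot: [-0.0, 1.0, 0.008, -0.001]
force: [-7.9, -0.7, 6.0]
grip_width: 0.301
grip_force: 3.9
```

```bash
python3 - <<'E'
from h import *
print(wrist(),ctrl.sense()["eef_pos"])
E
```

```text
[(520.7, -118.3, 0.3, 6), (520.6, -118.3, 0.3, 6), (520.7, -118.3, 0.4, 5)] [ 476.52416336 -119.16045829    9.45791631]
```

Call:
step_arm:
  increments:
    - [[0.15,0,0],[0,0,0],30]
    - [[0.3,0,0],[0,0,0],30]
    - [[0.4,0,0],[0,0,0],30]

```text
time_s: 24.22
eef_pos: [479.8, -118.9, 9.4]
ee_rot: [-0.0, 1.0, 0.008, -0.002]
force: [-12.8, -2.2, 10.2]
grip_width: 0.295
grip_force: 5.9
```

```bash
python3 - <<'E'
from h import *
print(wrist(),ctrl.sense()["eef_pos"],ctrl.sense()["force"])
E
```

```text
[(524.1, -118.0, 0.4, 6), (524.1, -118.0, 0.4, 6), (524.1, -118.0, 0.5, 5)] [ 479.78868576 -118.96279411    9.38030972] [-8.21927301 -1.80558558  7.13294561]
```

Call:
step_arm:
  increments:
    - [[0.1,0,0],[0,0,0],30]
    - [[0.1,0,0],[0,0,0],30]
    - [[-0.6,0,0],[0,0,0],30]
    - [[-1.5,0,0],[0,0,0],30]
    - [[-1.5,0,-3],[0,0,0],30]
    - [[-1.5,0,-7],[0,0,0],30]
    - [[-1.5,0,-12],[0,0,0],30]
    - [[-1.5,0,-16],[0,0,0],30]

```text
time_s: 25.28
eef_pos: [465.8, -119.4, 171.1]
ee_rot: [0.0, 1.0, 0.008, 0.001]
force: [0.6, -1.0, -0.3]
grip_width: 0.301
grip_force: 0.0
```

Call:
step_arm:
  increments:
    - [[-2,-4,0],[0,0,0],30]
    - [[-4,-8,0],[0,0,0],30]
    - [[-6,-12,0],[0,0,0],30]
    - [[-8,-16,0],[0,0,0],30]
    - [[-10,-20,0],[0,0,0],30]
    - [[-12,-24,0],[0,0,0],30]
    - [[-13,-28,0],[0,0,0],30]
    - [[-14,-32,0],[0,0,0],30]

```text
time_s: 26.28
eef_pos: [320.1, 199.5, 169.2]
ee_rot: [-0.0, 1.0, 0.008, 0.001]
force: [0.2, 0.1, -1.0]
grip_width: 0.301
grip_force: 0.0
```

```bash
python3 - <<'E'
from h import *
c=ctrl.capture("top"); cv2.imwrite("pics/end.png",cv2.resize(c["img"][140:288,215:395,::-1],None,fx=4,fy=4,interpolation=cv2.INTER_CUBIC))
b=[]
for th in blocks(c): print(th); b.append(th[:2])
b=np.array(b,float); print([round(float(np.hypot(*(b[i]-b[j]))),1) for i in range(len(b)) for j in range(i)])
E
```

```text
(np.float64(524.8), np.float64(-118.5), np.float64(0.7), 6, np.float64(22.6))
(np.float64(577.2), np.float64(-106.7), np.float64(2.2), 5, np.float64(26.8))
(np.float64(586.7), np.float64(-81.7), np.float64(0.8), 6, np.float64(22.6))
(np.float64(588.3), np.float64(-153.8), np.float64(1.0), 6, np.float64(22.7))
[53.7, 72.0, 26.7, 72.7, 48.4, 72.1]
```

View pics/end.png

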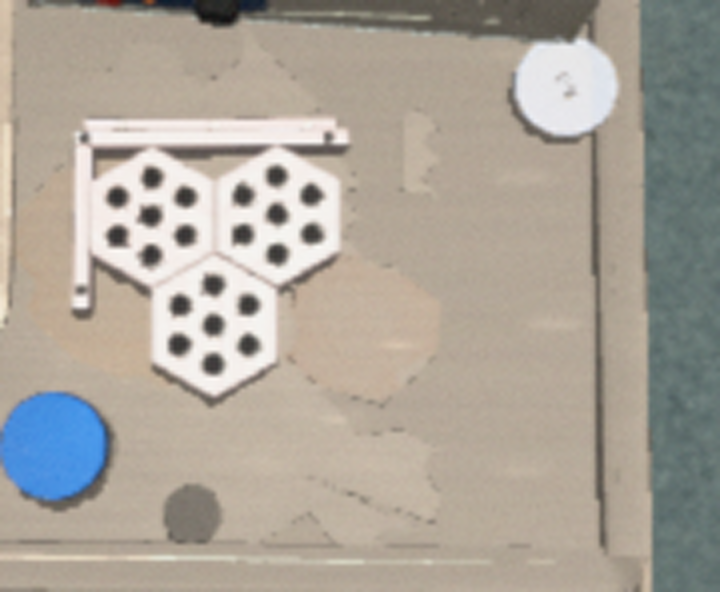

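The picture shows the three blocks close-packed in the stop, at crop pixels (150,215), (277,214) and (213,325). Centres are 72.0 to 72.7 mm apart and angles 0.7 to 1.0°. The jar (54,446), stopper (192,515) and dish (565,88) have not moved.

```bash
python3 -c "
from rig import ctrl
print(ctrl.finish_job())"
```

```text
the job is handed in; nothing more can be done
None
```

The three blocks are packed in the stop (top camera: centres 72.0–72.7 mm apart, faces about 1° or less from the stop's), the jar, stopper and dish have not visibly moved, and the job was handed in at about 26 s; no verdict came back.

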